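Centre a mortar prism on the bending cradle

ROBOT

A 7-joint arm with a two-finger parallel gripper is mounted at the origin on the work surface. World frame = base frame: x ahead of the robot, y to its left, z up, the work surface at z = 0. Lengths are in m, angles in rad, forces in N, time in s.
With the tool pointing down it reaches from about 0.4 to 0.85 m from the base axis. Payload 4.5 kg.
Tool frame: the origin (TCP) lies midway between the tips of the shut fingers; the grasp point (between the pads) lies 19 mm behind it; z points along the fingers, y is the direction in which the jaws open and shut (so a half turn about z gives the same grasp; the last joint's range is limited). The gripper opens to 88 mm and grips with 3 to 60 N. Pads are 18 mm wide; open, the fingers measure 123 mm over their backs; the gripper's body (75 mm by 187 mm) begins 45 mm behind the grasp point.
Start: joints at [-1.081, 0.689, -0.195, 1.565, 0.157, 0.902, -0.215], TCP at [0.275, 0.561, 0.239] pointing down, gripper open.
Joint ranges: [-3.01, 3.01], [-0.46, 2.08], [-1.47, 1.51], [0.13, 2.56], [-1, 4.14], [0.04, 2.09], [-2.66, 2.66]. Speed limits (rad/s): [2.57, 2.57, 3.14, 3.14, 3.14, 3.14, 3.14].

INTERFACE

Orientations are given as a unit quaternion [x, y, z, w].
In Python, from plant import get_state, snapshot, finish_job, find_in gives the robot as it stands.
- The arm moves only by the shell command python3 -m creep 'ROWS' [OPENING] [FORCE]. ROWS is JSON, one flat list of numbers, 6 for each row, row after row: the shift along the tool's x, y, z in mm, then the turn, a rotation vector about the tool's x, y, z in degrees. In form: [tx, ty, tz, wx, wy, wz, tx, ty, tz, wx, wy, wz, ...]. A call has 1 to 5 rows; each row shifts and turns the pose as measured when the row begins, along the tool's axes as they then stand; what a row does not reach is not made up. A row lasts 1/12 s, in which the tool goes at most 41.7 mm and 7.16 degrees, less where a joint would pass 70% of its speed; a pose out of reach is approached as far as the arm can. A call is refused whole if a number of a shift passes 41.7 or a number of a turn 7.16, either way. A call with a gripper value outside its range is refused whole. OPENING is the finger opening in mm, from 0 to 88.1, set as the call begins (- or left out, the last holds). The fingers move at their own pace and stop on an object; FORCE is the grip in N (left out, the last holds). Time passes only in rows, so rows that do not move let the fingers close. It gives the time, the measured TCP pose, the force and the opening at its end, in the units of the state.
- get_state(): the state, without advancing time (a new reading comes with each control period).
- snapshot(name): name is "scene" or "top" or "wrist"; returns a dict with "color" (400x640x3 uint8, red, green, blue), "intrinsics" (3x3 intrinsics, pixels), "extrinsics" (4x4, takes a point from world to camera coordinates). Camera axes: x right, y down, z forward; pixel columns grow to the right and rows downward; lengths in m; the calibration is good to about 2 mm. A picture is of the moment at which its call begins. There is no depth.
- finish_job(): hands the job in, once; it reports no verdict.
Trained networks look in the newest picture that a camera, given by its name, has taken for a name from the list of things; names that differ only in an ending like _2 or _b are one class to them, and where a whole thing is asked for, a point or a joint stands for the part that bears it (a point fixed in the world has none). Each returns a list of dicts, best first, with "score" (0 to 1); they miss things now and then, are a little off and sometimes report something else, mostly with a low value. They report only what shows in the picture. A call takes as long as a camera call. They do not tell look-alikes from the thing itself.
- find_in(thing, camera): "xy" ([column, row] in pixels, amid what is visible of it).
The state is a dict: "clock": time; "q": joint angles; "qd": joint speeds; "joint_torque": joint torques, N m; "tool_pos": TCP position; "eef_rot": TCP orientation; "contact_force": force on the tool from outside, world axes, zero at the start; "moment": the same for the moment, N m; "opening": opening from 0.0 (shut) to 1.0 (fully open).
Only numpy, scipy, OpenCV 4.12 (cv2) and the standard library are available. Lean on these libraries where they do the work, as an engineer would, in place of code of your own. Each camera call takes 0.05 s, during which the arm holds its last target.

TASK

The grey mortar prism lies loose on the bending cradle between a red and a blue end stop. Bed it in and centre it by pushing only: push its end at the red stop until it bears firmly (about 12 N) against the blue stop, then push its end at the blue stop until it bears firmly against the red one, then tap it back on the end at the red stop until its middle is exactly on the yellow mark. The young mortar is brittle: never press it with more than 20 N, squeeze it or lift it; do not disturb the brush, jar and asphalt core.

Things in the scene. Friction and masses are not known exactly. Their poses are not given: they have to be found in the camera images.
- cradle: Fixed steel bending cradle, base 90 (x) by 270 (y) by 20 mm high. Origin: centre of its underside, on the table; z up; +y to the red stop, -y to the blue. The prism slides along y on two fixed rollers (y = +-50 mm, tops 38 mm above the table) between two fences along y (inner faces x = +-22.5 mm, outer +-30.5, y from -65 to +65, tops 56 mm above the table).
- mark (a point): Yellow mark line across both fences and the base: cradle x = 0, y = 0; this point is 78 mm above the table, level with the prism's top. It lies exactly midway between the inner faces of the two stops.
- red_stop (a point): Red end stop, 44 (x) by 12 (y) by 36 mm high, top 56 mm above the table, at the +y end. This point: cradle y = +95 mm, x = 0, 56 mm above the table. Its flat inner face stands 0 to 6 mm inside this point (towards the mark), set differently each time and rigid once set; find it by feel.
- blue_stop (a point): Blue end stop, like the red one, at the -y end; this point: cradle y = -95 mm, x = 0, 56 mm above the table. A left/right-hand screw joins the stops: both inner faces are always equally far from the mark (89 to 95 mm), so a prism touching one and then the other is as far off the mark one way as the other (9 to 15 mm).
- prism: Loose grey mortar prism 40 (x) by 160 (y) by 40 (z) mm, 0.45-0.7 kg, a black line round its middle. Origin: centre of its underside, 38 mm above the table; +y end to the red stop. Flat ends at y = +-80 mm, free above the stops from 56 to 78 mm above the table: push there. 2.5 mm play to each fence. It slides under 1 to 7 N and stays where left.
- brush: Loose hand brush lying on the table beyond the cradle, about along cradle y. Origin: underside, near its middle.
- core: Loose black asphalt core, 100 mm diameter, 50 mm high, standing on the table off the blue end. Origin: centre of its underside.
- jar: Loose jar, 60 mm diameter, 75 mm high, standing on the table off the red end. Origin: centre of its underside.
Things that resemble listed ones, but are neither listed nor needed, are in the scene too. Leave any green or pink look-alike of the prism alone.

How it is judged:
On the way, in this order (a step that is already met when the one before it is completed fails the run):
1. pushed on its end at the red stop, it bears on the blue stop with more than 8 N (contact force between the fingers and prism above 8 N and y of the grasp point in the frame of cradle above 0.05 m and y of prism in the frame of cradle below -0.008 m), for 0.2 s.
2. then, pushed on its end at the blue stop, it bears on the red stop with more than 8 N (contact force between the fingers and prism above 8 N and y of the grasp point in the frame of cradle below -0.05 m and y of prism in the frame of cradle above 0.008 m), for 0.2 s.
3. then tapped back on its end at the red stop to within 1.5 mm of the mark (contact force between the fingers and prism above 0.3 N and y of the grasp point in the frame of cradle above 0.05 m and y of prism in the frame of cradle between -0.0015 and 0.0015 m).
At the end, for the whole second after the job is handed in: the prism lies at rest and untouched on both rollers, level, its middle within 1.5 mm of the mark along the cradle (y of prism in the frame of cradle between -0.0015 and 0.0015 m and angle between prism's own z axis and vertical below 0.03 rad and z of prism in the frame of cradle between 0.035 and 0.041 m and linear speed of prism below 0.005 m/s).
It fails at once if the prism is pressed with more than 20 N by any part of the robot (contact force between any of the fingers, the arm and prism above 20 N).
It fails at once if the prism is lifted or tipped off its rollers (z of prism in the frame of cradle above 0.044 m or angle between prism's own z axis and vertical above 0.12 rad).
It fails at once if the brush, jar or core is moved by more than 10 mm (distance of any of brush, jar, core from where it was at the start of the episode above 0.01 m).
It also fails if it takes over 72 s, if anything falls off the work surface, if the arm or the gripper's body presses on something with over 40 N, if the wrist force passes 120 N, or if a joint passes its speed limit or range.

## Working session

There is one attempt and no reset: what is moved stays moved. The work goes in short steps, Python scripts to look and compute and a shell command to move; the robot and the scene stay as the last step left them, time stands still between calls to the robot, and variables do not carry over. Pictures are saved under pics/ and viewed, and the job is handed in when it is done.

```bash
ls; mkdir -p pics; cat > h.py <<'E'
import numpy as np, cv2
from plant import get_state, snapshot, finish_job, find_in
from scipy.spatial.transform import Rotation as R
def snap(n,f):
    s=snapshot(n); cv2.imwrite('pics/'+f,cv2.cvtColor(s['color'],cv2.COLOR_RGB2BGR)); return s
def ray(s,uv,z):
    K=np.array(s['intrinsics']);E=np.array(s['extrinsics'])
    d=E[:3,:3].T@np.linalg.inv(K)@np.array([uv[0],uv[1],1.]); c=-E[:3,:3].T@E[:3,3]
    return c+d*(z-c[2])/d[2]
def proj(s,p):
    K=np.array(s['intrinsics']);E=np.array(s['extrinsics'])
    q=K@(E[:3,:3]@np.array(p)+E[:3,3]); return q[:2]/q[2]
E
python3 - <<'E'
from h import *
st=get_state(); print({k:np.round(v,4).tolist() for k,v in st.items()}, R.from_quat(st['eef_rot']).as_matrix().round(3))
for n in ['scene','top','wrist']:
    s=snap(n,n+'0.png')
    np.savez('pics/'+n+'0.npz',intrinsics=s['intrinsics'],extrinsics=s['extrinsics'])
    for t,z in [('cradle',.02),('mark',.078),('red_stop',.056),('blue_stop',.056),('prism',.058),('brush',.02),('core',.05),('jar',.075)]:
        for d in find_in(t,n)[:3]:
            print(n,t,round(d['score'],2),np.round(d['xy'],1),ray(s,d['xy'],z).round(4))
E
```

```text
pics
{'clock': 0.0, 'q': [-1.0812, 0.69, -0.1945, 1.5663, 0.1573, 0.9025, -0.2151], 'qd': [-0.0018, -0.0005, -0.0016, -0.0007, 0.0007, 0.001, 0.0021], 'joint_torque': [-0.0002, -52.7565, -1.2668, -15.3429, -0.0526, 0.0064, 0.0002], 'tool_pos': [0.2749, 0.5606, 0.2379], 'eef_rot': [0.2259, 0.9741, -0.0009, -0.0001], 'contact_force': [-0.3436, 0.2914, -0.1279], 'moment': [0.0112, -0.0056, -0.0695], 'opening': 0.9976} [[-0.898  0.44  -0.001]
 [ 0.44   0.898 -0.002]
 [-0.    -0.002 -1.   ]]
scene cradle 0.76 [294.4 231.6] [ 0.5424 -0.0908  0.02  ]
scene cradle 0.4 [386.5 247. ] [0.6302 0.1224 0.02  ]
scene mark 0.73 [297.4 230.5] [ 0.5939 -0.0865  0.078 ]
scene red_stop 0.79 [296.8 229.5] [ 0.5699 -0.0862  0.056 ]
scene blue_stop 0.59 [296.6 232.9] [ 0.5808 -0.088   0.056 ]
scene prism 0.97 [256.5 179.7] [ 0.3691 -0.173   0.058 ]
scene prism 0.85 [293.7 212.5] [ 0.5131 -0.0872  0.058 ]
scene prism 0.78 [352.3 173. ] [0.3844 0.0911 0.058 ]
scene brush 0.93 [294.1 265.4] [ 0.6474 -0.1033  0.02  ]
scene brush 0.46 [298.9 231.6] [ 0.5443 -0.0797  0.02  ]
scene core 0.59 [195.7 234.4] [ 0.5394 -0.3243  0.05  ]
scene core 0.23 [387. 244.] [0.6457 0.1158 0.05  ]
scene jar 0.98 [385.1 242.3] [0.6606 0.1042 0.075 ]
top cradle 0.85 [361.3 197.4] [ 0.5077 -0.0716  0.02  ]
top mark 0.97 [364.9 197.8] [ 0.4992 -0.0737  0.078 ]
top red_stop 0.93 [364.  197.9] [ 0.5018 -0.074   0.056 ]
top blue_stop 0.6 [362.1 195.6] [ 0.5069 -0.0699  0.056 ]
top prism 0.95 [407.8 281.4] [ 0.3227 -0.1671  0.058 ]
top prism 0.83 [369.  188.2] [ 0.5232 -0.0849  0.058 ]
top prism 0.68 [277.1 273.6] [0.3371 0.1119 0.058 ]
top brush 0.89 [373.2 139.2] [ 0.645  -0.0996  0.02  ]
top brush 0.53 [368.  184.2] [ 0.5384 -0.0871  0.02  ]
top core 0.84 [472.7 193. ] [ 0.5163 -0.3172  0.05  ]
top core 0.72 [359.5 195.5] [ 0.5079 -0.0647  0.05  ]
top jar 0.93 [276.1 136.7] [0.632  0.1198 0.075 ]
```

```bash
python3 - <<'E'
import cv2
a=cv2.imread('pics/top0.png');cv2.imwrite('pics/top0c.png',cv2.resize(a[80:330,200:540],None,fx=2.3,fy=2.3,interpolation=cv2.INTER_CUBIC))
E
```

```text
(no output)
```

View pics/top0.png

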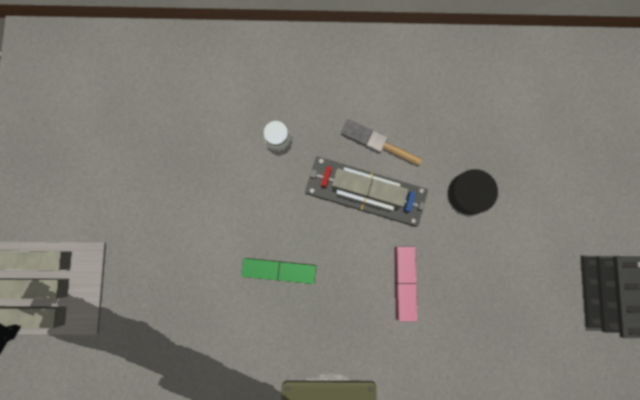

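View pics/scene0.png

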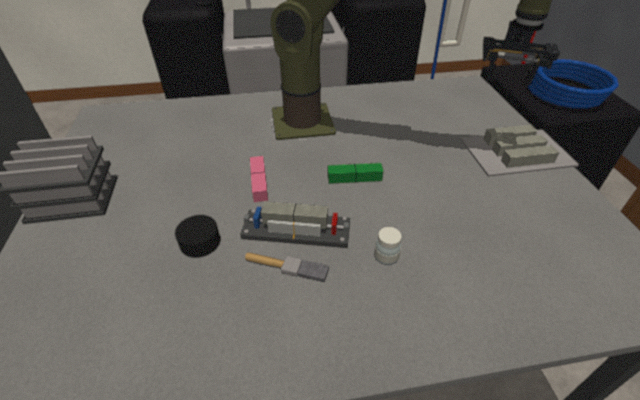

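View pics/top0c.png

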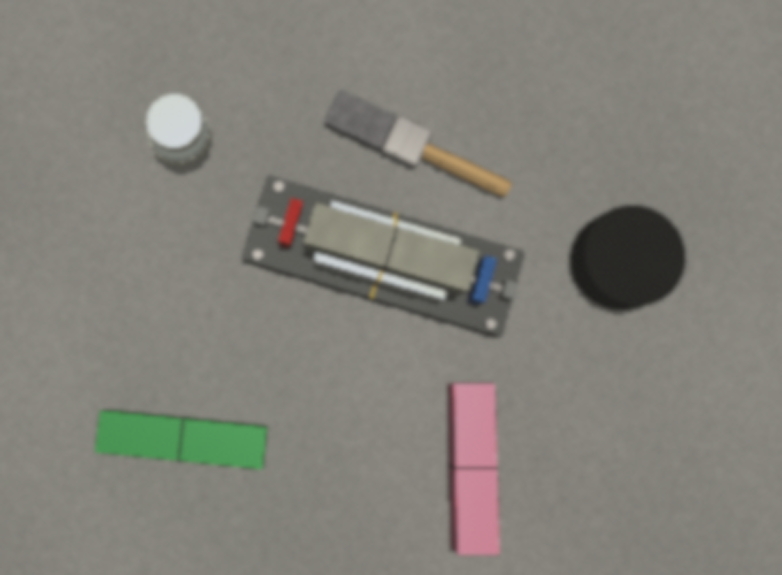

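The top view shows the cradle at about px (366,191). The red stop is at (327,177), the blue stop at (410,201), and the prism is near the middle. The brush lies beyond the cradle, the jar off the red end and the core off the blue end. Next I'll get a coarse cradle pose from the base corners.

```bash
cat > w.py <<'E'
E
python3 - <<'E'
from h import *
s=dict(np.load('pics/top0.npz'))
c=np.array([(268,178),(523,250),(500,336),(244,262)])/2.3+[200,80]
P=np.array([ray(s,u,.02) for u in c]);print(P.round(4))
m=P.mean(0); print('centre',m.round(4), 'sizes',np.linalg.norm(P[0]-P[1]),np.linalg.norm(P[1]-P[2]))
d=(P[0]+P[3]-P[1]-P[2])[:2]; d/=np.linalg.norm(d); print('ydir',d, 'angle',np.degrees(np.arctan2(d[1],d[0])))
for n,u,z in [('red',(290,223),.056),('blue',(483,280),.056),('line',(391,240),.078)]:
    p=ray(s,np.array(u)/2.3+[200,80],z); print(n,p.round(4),'along y',(p-m)[:2]@d,'x',(p-m)[:2]@[d[1],-d[0]])
E
```

```text
[[ 0.5999  0.032   0.02  ]
 [ 0.5295 -0.224   0.02  ]
 [ 0.4433 -0.1991  0.02  ]
 [ 0.5143  0.0547  0.02  ]]
centre [ 0.5218 -0.0841  0.02  ] sizes 0.2655262225683816 0.08976101361023683
ydir [0.26718856 0.96364427] angle 74.50296171463363
red [0.5476 0.0097 0.056 ] along y 0.09725857852219372 x -0.00020571736796067344
blue [ 0.4944 -0.1753  0.056 ] along y -0.09521011027487641 x -0.001967553697667785
line [ 0.5285 -0.0848  0.078 ] along y 0.0011551625833607251 x 0.006645693074102835
```

View pics/wrist0.png

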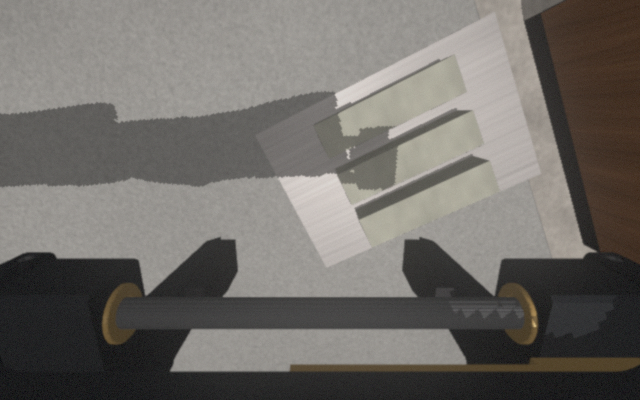

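```bash
cat > plan.py <<'E'
from h import *
import sys
# usage: plan.py x y z yawdeg(tool x dir)  n rows per call
def plan(p,ang,n=5,dt=40.,dr=7.):
    st=get_state(); Rm=R.from_quat(st['eef_rot']); pos=np.array(st['tool_pos'])
    a=np.radians(ang); X=np.array([np.cos(a),np.sin(a),0]); Z=np.array([0,0,-1.]); T=R.from_matrix(np.c_[X,np.cross(Z,X),Z])
    rv=(Rm.inv()*T).as_rotvec(degrees=True); e=Rm.inv().apply(np.array(p)-pos)*1e3
    print('t',round(st['clock'],2),'pos',pos.round(4),'rem shift tool',e.round(2),'turn',rv.round(2),'F',np.round(st['contact_force'],2),'q',np.round(st['q'],2),'op',round(st['opening'],3))
    for i in range(n):
        e=Rm.inv().apply(np.array(p)-pos)*1e3; rv=(Rm.inv()*T).as_rotvec(degrees=True)
        k=max(1,np.abs(e).max()/dt); k2=max(1,np.abs(rv).max()/dr)
        s=(e/k).round(1); w=(rv/k2).round(1); print(*s.tolist(),*w.tolist(),sep=', ')
        pos=pos+Rm.apply(s/1e3); Rm=Rm*R.from_rotvec(w,degrees=True)
if __name__=='__main__':
    a=[float(v) for v in sys.argv[1:5]]; plan(a[:3],a[3])
E
python3 plan.py .5552 .0364 .2 74.5
```

```text
t 1.35 pos [0.2751 0.5612 0.2387] rem shift tool [-482.53 -348.     38.69] turn [ 0.000e+00 -1.000e-02  7.939e+01] F [-1.13 -0.33  0.66] q [-1.08  0.69 -0.19  1.57  0.16  0.9  -0.22] op 1.0
-40.0, -28.8, 3.2, 0.0, -0.0, 7.0
-40.0, -22.0, 3.0, 0.0, -0.0, 7.0
-40.0, -16.0, 2.8, 0.0, -0.0, 7.0
-40.0, -10.6, 2.7, 0.0, -0.0, 7.0
-40.0, -5.5, 2.6, 0.0, -0.0, 7.0
```

```bash
python3 -m creep '[-33,-24,2.5,0,0,7, -33,-20,2.5,0,0,7, -33,-16,2.5,0,0,7, -33,-12,2.5,0,0,7, -33,-8,2.5,0,0,7]' 0 20; python3 plan.py .5552 .0364 .2 74.5
```

```text
clock: 1.77
tool_pos: [0.3482, 0.3981, 0.2249]
eef_rot: [0.51, 0.86, 0.005, -0.005]
contact_force: [0.3, 0.3, -1.0]
opening: 0.648
t 1.77 pos [0.3482 0.3981 0.2249] rem shift tool [-416.97    8.42   19.4 ] turn [-0.08 -0.81 44.11] F [ 0.34  0.27 -0.96] q [-0.9   0.58 -0.05  1.88  0.02  0.67 -0.46] op 0.648
-40.0, 0.8, 1.9, -0.0, -0.1, 7.0
-40.0, 5.7, 1.9, -0.0, -0.1, 7.0
-40.0, 10.8, 2.1, -0.0, -0.1, 7.0
-40.0, 16.3, 2.2, -0.0, -0.1, 7.0
-40.0, 22.3, 2.4, -0.1, -0.2, 7.0
```

```bash
python3 -m creep '[-40,1,1,0,0,7, -40,6,1,0,0,7, -40,10,1,0,0,7, -37,15,1,0,0,7, -34,20,1,0,0,7]'; python3 plan.py .5552 .0364 .2 74.5
```

```text
clock: 2.18
tool_pos: [0.4485, 0.2178, 0.2179]
eef_rot: [0.75, 0.662, 0.005, -0.007]
contact_force: [1.2, 0.6, -0.6]
opening: 0.266
t 2.18 pos [0.4485 0.2178 0.2179] rem shift tool [-166.9   128.55   14.68] turn [-0.3  -0.9   8.33] F [ 1.22  0.58 -0.6 ] q [-0.59  0.56  0.09  1.98 -0.11  0.61 -0.55] op 0.266
-40.0, 30.8, 3.5, -0.2, -0.8, 7.0
-40.0, 39.5, 4.6, -0.1, -0.1, 1.3
-38.7, 40.0, 4.8, 0.0, 0.0, 0.0
-33.5, 34.6, 4.1, 0.0, 0.0, 0.0
0.0, -0.0, -0.0, 0.0, 0.0, 0.0
```

```bash
python3 -m creep '[-40,8,1,0,0,2, -40,8,1,0,0,2, -40,8,1,0,0,2, -40,8,1,0,0,2, -30,8,1,0,0,2]'; python3 plan.py .5552 .0364 .2 74.5
```

```text
clock: 2.6
tool_pos: [0.4566, 0.0172, 0.2103]
eef_rot: [0.809, 0.587, 0.009, -0.004]
contact_force: [1.5, 0.3, -0.6]
opening: 0.006
t 2.6 pos [0.4566 0.0172 0.2103] rem shift tool [48.62 87.78 11.57] turn [ 0.2  -1.12 -2.57] F [ 1.5   0.29 -0.58] q [-0.19  0.52  0.09  2.1  -0.13  0.51 -0.31] op 0.006
22.2, 40.0, 5.3, 0.2, -1.1, -2.6
19.9, 40.0, 4.6, 0.0, -0.0, 0.0
4.4, 9.0, 1.0, 0.0, -0.0, 0.0
0.0, -0.0, 0.0, 0.0, -0.0, 0.0
0.0, -0.0, 0.0, 0.0, -0.0, 0.0
```

```bash
python3 -m creep '[17,29,3,0,-1,-2.5, 17,29,4,0,0,0, 15,30,4,0,0,0, 0,0,0,0,0,0]'; python3 plan.py .5552 .0364 .2 74.5; python3 - <<'E'
from h import *
s=snap('wrist','wrist1.png');np.savez('pics/wrist1.npz',intrinsics=s['intrinsics'],extrinsics=s['extrinsics'])
E=s['extrinsics'];print('cam',(-E[:3,:3].T@E[:3,3]).round(3),'fwd',E[2,:3].round(3))
E
```

```text
clock: 2.93
tool_pos: [0.5527, 0.0237, 0.199]
eef_rot: [0.803, 0.596, -0.003, 0.001]
contact_force: [0.7, 0.4, 0.5]
opening: 0.006
t 2.93 pos [0.5527 0.0237 0.199 ] rem shift tool [12.88 -1.33 -1.13] turn [-0.09  0.38 -1.38] F [0.66 0.4  0.46] q [-0.2   0.65  0.12  1.83 -0.11  0.67 -0.32] op 0.006
12.9, -1.3, -1.1, -0.1, 0.4, -1.4
-0.0, -0.0, -0.0, 0.0, -0.0, 0.0
-0.0, -0.0, -0.0, 0.0, -0.0, 0.0
-0.0, -0.0, -0.0, 0.0, -0.0, 0.0
-0.0, -0.0, -0.0, 0.0, -0.0, 0.0
cam [0.574 0.094 0.344] fwd [-0.086 -0.279 -0.956]
```

View pics/wrist1.png

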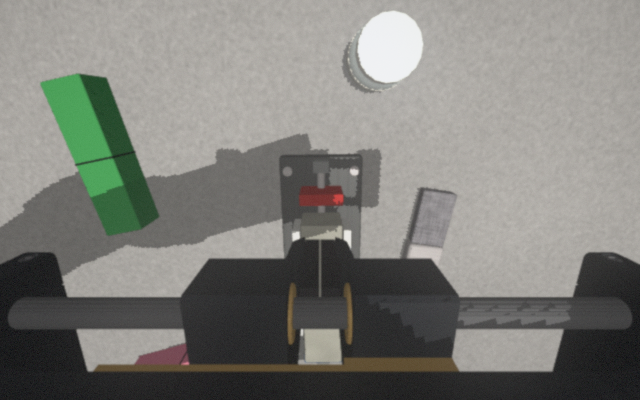

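The wrist camera sees the red end of the cradle: base corners near (280,155) and (361,155), red stop (321,196), and the prism's red end edge near (322,215).

```bash
python3 - <<'E'
from h import *
a=cv2.imread('pics/wrist1.png');cv2.imwrite('pics/w1c.png',cv2.resize(a[140:270,240:400],None,fx=4.5,fy=4.5,interpolation=cv2.INTER_CUBIC))
E
```

```text
(no output)
```

View pics/w1c.png

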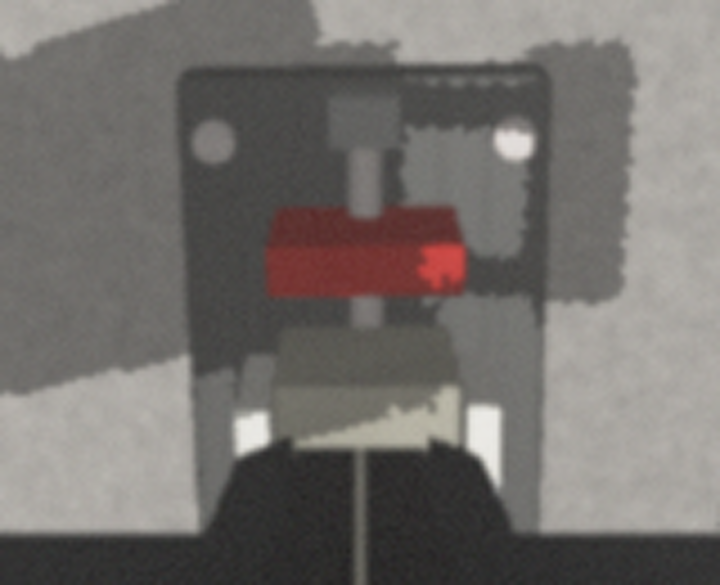

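```bash
python3 - <<'E'
from h import *
s=dict(np.load('pics/wrist1.npz'))
f=lambda u,z: ray(s,np.array(u)/4.5+[240,140],z)
B=[f((183,75),.02),f((547,74),.02)]
Rd=[f((267,297),.056),f((465,297),.056)]; Ro=[f((270,243),.056),f((463,243),.056)]
P=[f((272,387),.078),f((459,387),.078)]
for n,(a,b) in dict(B=B,Ri=Rd,Ro=Ro,P=P).items():
    v=(b-a)[:2]; yd=np.array([-v[1],v[0]]); L=np.linalg.norm(yd); print(n,a.round(4),b.round(4),'w',L.round(4),'mid',((a+b)/2).round(4),'angle',np.degrees(np.arctan2(yd[1],yd[0])).round(2))
m=np.array([.5218,-.0841]);d=np.array([np.cos(np.radians(74.5)),np.sin(np.radians(74.5))])
for n,(a,b) in dict(B=B,Ri=Rd,Ro=Ro,P=P).items():
    p=((a+b)/2)[:2]-m; print(n,'y',p@d,'x',p@[d[1],-d[0]])
E
```

```text
B [0.5196 0.0585 0.02  ] [0.6021 0.0337 0.02  ] w 0.0862 mid [0.5609 0.0461 0.02  ] angle 73.27
Ri [0.5274 0.0106 0.056 ] [ 0.5692 -0.0021  0.056 ] w 0.0437 mid [0.5483 0.0042 0.056 ] angle 73.12
Ro [0.5318 0.0222 0.056 ] [0.5722 0.01   0.056 ] w 0.0421 mid [0.552  0.0161 0.056 ] angle 73.12
P [ 0.5259 -0.0021  0.078 ] [ 0.5631 -0.0134  0.078 ] w 0.0389 mid [ 0.5445 -0.0077  0.078 ] angle 73.13
B y 0.13587487477760274 x 0.002847153361643623
Ri y 0.09221403659732594 x 0.0019435251865838506
Ro y 0.1045986096003664 x 0.0023341523076919786
P y 0.07967730705922008 x 0.001458372969349999
```

```bash
python3 -m creep '[17,-1,0,0,0,0, 0,0,30,0,0,0, 0,0,30,0,0,0, 0,0,25,0,0,0, 0,0,0,0,0,0]'; python3 plan.py .5575 .0357 .06 73.4
```

```text
clock: 3.4
tool_pos: [0.5517, 0.0394, 0.1134]
eef_rot: [0.803, 0.596, -0.004, 0.001]
contact_force: [-1.2, -0.3, 0.2]
opening: 0.007
t 3.4 pos [0.5517 0.0394 0.1134] rem shift tool [-1.51  6.8  53.36] turn [-0.16  0.41 -0.3 ] F [-1.16 -0.26  0.15] q [-0.21  0.79  0.09  1.89 -0.13  0.47 -0.33] op 0.007
-1.1, 5.1, 40.0, -0.2, 0.4, -0.3
-0.5, 1.7, 13.4, 0.0, 0.0, 0.0
-0.0, -0.0, -0.0, 0.0, 0.0, 0.0
-0.0, -0.0, -0.0, 0.0, 0.0, 0.0
-0.0, -0.0, -0.0, 0.0, 0.0, 0.0
```

```bash
python3 -m creep '[0,3,20,0,0.4,-0.3, 0,3,20,0,0,0, 0,1,6,0,0,0, 0,0,0,0,0,0, 0,0,0,0,0,0]'; python3 plan.py .5575 .0357 .06 73.4;  python3 - <<'E'
from h import *
s=snap('wrist','wrist2.png');np.savez('pics/wrist2.npz',intrinsics=s['intrinsics'],extrinsics=s['extrinsics'])
E
```

```text
clock: 3.82
tool_pos: [0.5565, 0.0375, 0.0704]
eef_rot: [0.801, 0.598, -0.001, -0.002]
contact_force: [1.0, 0.2, 0.2]
opening: 0.004
t 3.82 pos [0.5565 0.0375 0.0704] rem shift tool [-1.46  1.5  10.36] turn [-0.21 -0.    0.07] F [0.98 0.18 0.17] q [-0.19  0.86  0.06  1.9  -0.13  0.39 -0.31] op 0.004
-1.5, 1.5, 10.4, -0.2, -0.0, 0.1
0.0, 0.0, -0.0, -0.0, -0.0, -0.0
0.0, 0.0, -0.0, -0.0, -0.0, -0.0
0.0, 0.0, -0.0, -0.0, -0.0, -0.0
0.0, 0.0, -0.0, -0.0, -0.0, -0.0
```

View pics/wrist2.png

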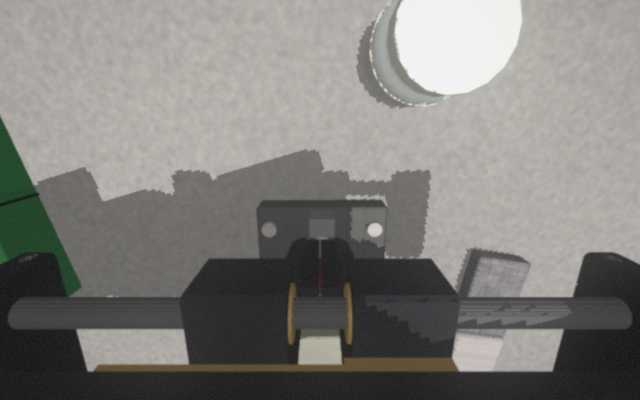

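The fingers are above the red end, centred on the cradle (base corners at (258,202) and (386,202)). The jar and brush are clear. I'll go down to 60 mm and start approaching slowly.

```bash
python3 -m creep '[0,1,8,0,0,0, -8,0,3,0,0,0, -8,0,0,0,0,0, -4,0,0,0,0,0, 0,0,0,0,0,0]'; python3 plan.py .5575 .0357 .06 73.4|head -1
```

```text
clock: 4.28
tool_pos: [0.5532, 0.0161, 0.0626]
eef_rot: [0.801, 0.598, 0.001, 0.0]
contact_force: [-0.1, 0.4, 0.3]
opening: 0.006
t 4.28 pos [0.5532 0.0161 0.0626] rem shift tool [19.96 -1.48  2.6 ] turn [ 0.14 -0.1   0.09] F [-0.08  0.41  0.3 ] q [-0.14  0.87  0.05  1.92 -0.12  0.35 -0.28] op 0.006
```

```bash
python3 -m creep '[0,0,0,0,0,0, 0,0,0,0,0,0, 0,0,0,0,0,0]'; python3 plan.py .5575 .0357 .06 73.4|head -1;
```

```text
clock: 4.53
tool_pos: [0.5532, 0.015, 0.063]
eef_rot: [0.802, 0.597, 0.002, 0.001]
contact_force: [0.8, -0.1, -0.4]
opening: 0.008
t 4.53 pos [0.5532 0.015  0.063 ] rem shift tool [21.06 -1.82  3.06] turn [ 0.16 -0.1  -0.02] F [ 0.77 -0.12 -0.41] q [-0.14  0.87  0.06  1.92 -0.12  0.36 -0.28] op 0.008
```

```bash
cat > stat.py <<'E'
from h import *
st=get_state(); a=np.radians(73.4); d=np.array([np.cos(a),np.sin(a)]); p=np.array(st['tool_pos']); r=p[:2]-[.5218,-.0841]; F=np.array(st['contact_force'])
print('t %.2f y %.2f x %.2f z %.2f mm | Fy %.2f Fx %.2f Fz %.2f'%(st['clock'],r@d*1e3,(r@[d[1],-d[0]])*1e3,p[2]*1e3,F[:2]@d,F[:2]@[d[1],-d[0]],F[2]), (R.from_quat(st['eef_rot']).as_matrix()[:,2]).round(4), 'M',np.round(st['moment'],2))
E
python3 -m creep '[-2,0,1,0,0,0, -2,0,1,0,0,0, -2,0,0,0,0,0]'|head -0; python3 stat.py; python3 -m creep '[-2,0,0,0,0,0, -2,0,0,0,0,0]'|head -0; python3 stat.py
```

```text
t 4.78 y 98.91 x 1.86 z 60.94 mm | Fy -0.27 Fx -0.46 Fz 1.07 [ 0.004   0.0018 -1.    ] M [-0.07  0.05 -0.01]
t 4.95 y 94.60 x 1.74 z 60.75 mm | Fy -0.28 Fx -0.46 Fz -0.46 [ 0.0037  0.0018 -1.    ] M [-0.06  0.08 -0.03]Exception ignored on flushing sys.stdout:
BrokenPipeError: [Errno 32] Broken pipe
Exception ignored on flushing sys.stdout:
BrokenPipeError: [Errno 32] Broken pipe
```

```bash
for i in 1; do python3 -m creep '[-1,0,0,0,0,0]'>/dev/null; python3 stat.py; python3 -m creep '[-1,0,0,0,0,0]'>/dev/null; python3 stat.py; python3 -m creep '[-1,0,0,0,0,0]'>/dev/null; python3 stat.py;python3 -m creep '[-1,0,0,0,0,0]'>/dev/null; python3 stat.py; python3 -m creep '[-1,0,0,0,0,0]'>/dev/null; python3 stat.py; done
```

```text
t 5.03 y 93.10 x 1.74 z 60.73 mm | Fy 0.18 Fx 0.75 Fz 0.02 [ 0.0035  0.0016 -1.    ] M [-0.08  0.11  0.01]
t 5.12 y 91.92 x 1.71 z 60.70 mm | Fy -0.46 Fx 0.08 Fz -0.61 [ 0.0035  0.0016 -1.    ] M [-0.08  0.07  0.01]
t 5.20 y 91.39 x 1.82 z 60.74 mm | Fy 2.80 Fx 0.41 Fz -0.51 [ 0.004   0.0022 -1.    ] M [ 0.41 -0.04  0.02]
t 5.28 y 91.22 x 1.91 z 60.78 mm | Fy 2.88 Fx -0.12 Fz -1.43 [ 0.0047  0.0033 -1.    ] M [ 0.4  -0.06 -0.02]
t 5.37 y 91.02 x 2.00 z 60.75 mm | Fy 2.79 Fx -0.40 Fz -1.15 [ 0.0053  0.0042 -1.    ] M [ 0.34 -0.02  0.07]
```

```bash
python3 -m creep '[-1.5,0,0,0,0,0]'>/dev/null; python3 stat.py; python3 -m creep '[-2,0,0,0,0,0]'>/dev/null; python3 stat.py; python3 -m creep '[-2,0,0,0,0,0]'>/dev/null; python3 stat.py;python3 -m creep '[-2,0,0,0,0,0]'>/dev/null; python3 stat.py
```

```text
t 5.45 y 90.35 x 2.15 z 60.80 mm | Fy 1.82 Fx 0.72 Fz 0.05 [ 0.006   0.0051 -1.    ] M [ 0.38 -0.07 -0.03]
t 5.53 y 89.04 x 2.21 z 60.82 mm | Fy 2.13 Fx -0.77 Fz -0.67 [ 0.0065  0.0059 -1.    ] M [ 0.41 -0.08  0.01]
t 5.62 y 87.32 x 2.21 z 60.80 mm | Fy 1.81 Fx 0.47 Fz -0.02 [ 0.0067  0.0063 -1.    ] M [ 0.46 -0.01 -0.  ]
t 5.70 y 85.46 x 2.19 z 60.81 mm | Fy 2.89 Fx -0.06 Fz -0.87 [ 0.0069  0.0067 -1.    ] M [ 0.41 -0.03 -0.01]
```

```bash
python3 -m creep '[-1.5,0,0,0,0,0]'>/dev/null; python3 stat.py; python3 -m creep '[-1.5,0,0,0,0,0]'>/dev/null; python3 stat.py; python3 -m creep '[-1.5,0,0,0,0,0]'>/dev/null; python3 stat.py;python3 -m creep '[-1.5,0,0,0,0,0]'>/dev/null; python3 stat.py
```

```text
t 5.78 y 83.75 x 2.17 z 60.80 mm | Fy 2.41 Fx 0.79 Fz -0.56 [ 0.0068  0.0067 -1.    ] M [ 0.43 -0.08 -0.04]
t 5.87 y 82.11 x 2.15 z 60.79 mm | Fy 2.58 Fx 0.04 Fz -0.57 [ 0.0068  0.0068 -1.    ] M [ 0.41 -0.11  0.01]
t 5.95 y 81.39 x 2.14 z 60.84 mm | Fy 6.81 Fx -1.03 Fz -1.02 [ 0.0073  0.008  -0.9999] M [ 1.29 -0.17 -0.03]
t 6.03 y 81.40 x 2.08 z 60.87 mm | Fy 7.08 Fx -0.13 Fz -0.20 [ 0.008   0.01   -0.9999] M [ 1.26 -0.1  -0.06]
```

```bash
python3 -m creep '[-1.9,0,0,0,0,0]'>/dev/null; python3 stat.py; python3 -m creep '[-2.2,0,0,0,0,0]'>/dev/null; python3 stat.py; python3 -m creep '[-2.4,0,0,0,0,0]'>/dev/null; python3 stat.py
```

```text
t 6.12 y 81.41 x 2.03 z 60.93 mm | Fy 6.05 Fx -0.29 Fz 0.20 [ 0.009   0.0124 -0.9999] M [ 1.27 -0.2  -0.05]
t 6.20 y 81.44 x 2.00 z 60.96 mm | Fy 6.48 Fx -0.66 Fz -0.64 [ 0.0101  0.015  -0.9998] M [ 1.32 -0.22 -0.  ]
t 6.28 y 81.46 x 1.98 z 61.04 mm | Fy 6.89 Fx -0.76 Fz -0.32 [ 0.0114  0.018  -0.9998] M [ 1.42 -0.19 -0.1 ]
```

```bash
python3 -m creep '[-2.4,0,0,0,-0.3,0]'>/dev/null; python3 stat.py; python3 -m creep '[-2.7,0,0,0,-0.3,0]'>/dev/null; python3 stat.py; python3 -m creep '[-2.9,0,0,0,-0.3,0]'>/dev/null; python3 stat.py
```

```text
t 6.37 y 81.47 x 1.86 z 61.05 mm | Fy 7.69 Fx -0.82 Fz -0.36 [ 0.011   0.0161 -0.9998] M [ 1.33 -0.2  -0.06]
t 6.45 y 81.44 x 1.74 z 61.07 mm | Fy 8.35 Fx -0.97 Fz -1.23 [ 0.0107  0.0142 -0.9998] M [ 1.51 -0.23 -0.11]
t 6.53 y 81.39 x 1.71 z 61.09 mm | Fy 8.45 Fx -0.61 Fz -1.04 [ 0.0106  0.0124 -0.9999] M [ 1.53 -0.25 -0.09]
```

```bash
python3 -m creep '[-3.3,0,0,0,-0.4,0]'>/dev/null; python3 stat.py; python3 -m creep '[-3.6,0,0,0,-0.4,0]'>/dev/null; python3 stat.py; python3 -m creep '[-3.9,0,0,0,-0.4,0]'>/dev/null; python3 stat.py
```

```text
t 6.62 y 81.36 x 1.67 z 61.10 mm | Fy 9.75 Fx -0.96 Fz -1.52 [ 0.0103  0.0095 -0.9999] M [ 1.83 -0.37 -0.16]
t 6.70 y 81.35 x 1.65 z 61.10 mm | Fy 10.04 Fx -0.41 Fz -0.97 [ 0.0101  0.0067 -0.9999] M [ 1.86 -0.36 -0.15]
t 6.78 y 81.36 x 1.64 z 61.13 mm | Fy 10.40 Fx -1.49 Fz -0.98 [ 0.0101  0.0044 -0.9999] M [ 1.97 -0.35 -0.07]
```

```bash
python3 -m creep '[-4.2,0,0,0,-0.3,0]'>/dev/null; python3 stat.py; python3 -m creep '[-4.3,0,0,0,-0.3,0]'>/dev/null; python3 stat.py; python3 -m creep '[-4.4,0,0,0,-0.2,0]'>/dev/null; python3 stat.py;  python3 -m creep '[-4.4,0,0,0,-0.2,0]'>/dev/null; python3 stat.py
```

```text
t 6.87 y 81.37 x 1.66 z 61.17 mm | Fy 10.70 Fx -0.49 Fz -0.75 [ 0.0108  0.0039 -0.9999] M [ 2.03 -0.33 -0.1 ]
t 6.95 y 81.41 x 1.63 z 61.21 mm | Fy 11.00 Fx -0.62 Fz -1.01 [ 0.0114  0.0036 -0.9999] M [ 2.03 -0.28 -0.11]
t 7.03 y 81.46 x 1.61 z 61.24 mm | Fy 11.14 Fx -0.68 Fz -1.42 [ 0.0126  0.0051 -0.9999] M [ 2.09 -0.34 -0.1 ]
t 7.12 y 81.50 x 1.58 z 61.28 mm | Fy 10.45 Fx -0.45 Fz -1.31 [ 0.0137  0.0068 -0.9999] M [ 1.96 -0.34 -0.1 ]
```

```bash
python3 -m creep '[-4.8,0,0,0,-0.4,0]'>/dev/null; python3 stat.py; python3 -m creep '[-4.8,0,0,0,-0.3,0]'>/dev/null; python3 stat.py; python3 -m creep '[-4.8,0,0,0,-0.3,0]'>/dev/null; python3 stat.py; python3 - <<'E'
from h import *
for n in ['top','scene']:
    s=snap(n,n+'1.png');np.savez('pics/%s1.npz'%n,intrinsics=s['intrinsics'],extrinsics=s['extrinsics'])
a=cv2.imread('pics/top1.png')[140:240,300:440];b=cv2.imread('pics/scene1.png')[190:260,230:370]
a=cv2.resize(a,None,fx=5,fy=5,interpolation=cv2.INTER_CUBIC); b=cv2.resize(b,None,fx=5,fy=5,interpolation=cv2.INTER_CUBIC)
cv2.imwrite('pics/t1c.png',a);cv2.imwrite('pics/s1c.png',b)
E
python3 stat.py
```

```text
t 7.20 y 81.49 x 1.61 z 61.33 mm | Fy 11.63 Fx -1.38 Fz -0.97 [ 0.0142  0.0056 -0.9999] M [ 2.28 -0.31 -0.1 ]
t 7.28 y 81.54 x 1.57 z 61.38 mm | Fy 11.57 Fx -0.94 Fz -0.86 [ 0.015   0.006  -0.9999] M [ 2.27 -0.32 -0.13]
t 7.37 y 81.64 x 1.56 z 61.42 mm | Fy 11.12 Fx -1.16 Fz -0.68 [ 0.0159  0.0065 -0.9999] M [ 2.26 -0.33 -0.12]
t 7.47 y 81.60 x 1.53 z 61.40 mm | Fy 10.89 Fx -1.17 Fz -0.60 [ 0.0159  0.0065 -0.9999] M [ 2.24 -0.33 -0.11]
```

View pics/t1c.png

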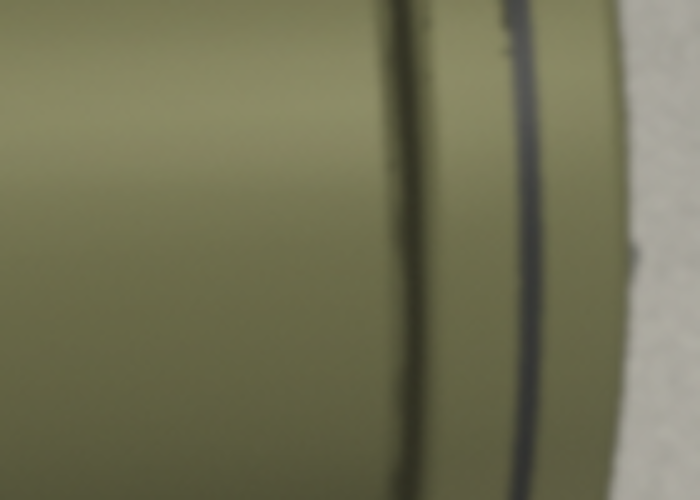

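View pics/s1c.png

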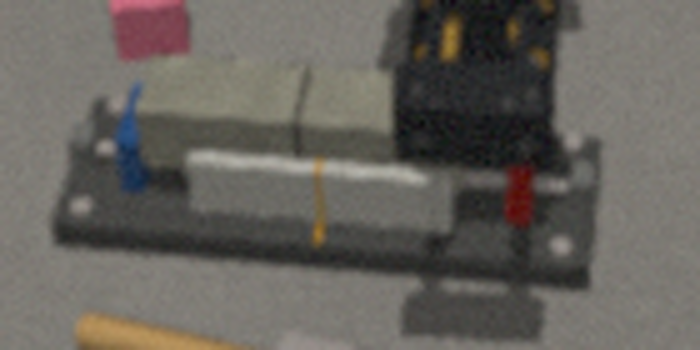

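The scene view shows the prism hard against the blue stop, with its black line off the yellow mark on the blue side. Step 1 is done. Now I'll back off, lift and cross to the blue end.

```bash
python3 -m creep '[5,0,0,0,0,0, 10,0,0,0,0,0, 5,0,10,0,0,0]' >/dev/null; python3 stat.py; python3 - <<'E'
from plan import *
a=np.radians(73.4);d=np.array([np.cos(a),np.sin(a)]);m=np.array([.5218,-.0841])
plan([*(m+.105*d),.115],73.4,n=4)
E
```

```text
t 7.72 y 100.16 x 1.59 z 55.14 mm | Fy -13.21 Fx -28.11 Fz 180.81 [ 0.0173  0.0042 -0.9998] M [-0.77  6.18  0.04]
t 7.72 pos [0.5519 0.0114 0.0551] rem shift tool [  5.41  -0.41 -59.83] turn [ 0.89 -0.49  2.72] F [-30.71  -4.63 180.81] q [-0.12  0.88  0.04  1.94 -0.1   0.31 -0.25] op 0.004
3.6, -0.3, -40.0, 0.9, -0.5, 2.7
1.6, -0.5, -19.8, -0.0, 0.0, 0.0
0.0, -0.0, -0.0, -0.0, 0.0, 0.0
0.0, -0.0, -0.0, -0.0, 0.0, 0.0
```

That last row was my mistake. I typed +10 for tool z, which points down, so the tips pressed on the red stop and the wrist reading was about 181 N, over the 120 N limit. I'll lift off at once and check what it did before continuing.

```bash
python3 -m creep '[0,0,-8,0,0,0, 3,0,-20,0,0,0, 0,0,-25,0,0,0]'; python3 stat.py; python3 - <<'E'
from plan import *
for n in ['scene','wrist']:
    s=snap(n,n+'2b.png')
b=cv2.imread('pics/scene2b.png')[190:260,230:370]
cv2.imwrite('pics/s2c.png',cv2.resize(b,None,fx=5,fy=5,interpolation=cv2.INTER_CUBIC))
a=np.radians(73.4);d=np.array([np.cos(a),np.sin(a)]);m=np.array([.5218,-.0841])
plan([*(m-.130*d),.115],73.4,n=3)
E
```

```text
clock: 7.97
tool_pos: [0.5496, 0.0124, 0.1079]
eef_rot: [0.788, 0.616, 0.004, 0.004]
contact_force: [0.9, 0.1, -0.2]
opening: 0.007
t 7.97 y 100.43 x -0.89 z 107.86 mm | Fy 0.38 Fx 0.83 Fz -0.17 [ 1.170e-02 -5.000e-04 -9.999e-01] M [ 0.02  0.06 -0.02]
t 8.07 pos [0.5523 0.0117 0.1108] rem shift tool [-230.18  -12.1    -5.34] turn [ 1.08 -0.25  2.56] F [-0.1   0.02 -0.97] q [-0.14  0.78  0.06  1.92 -0.1   0.42 -0.26] op 0.006
-40.0, -2.1, -0.9, 1.1, -0.3, 2.6
-40.0, -0.3, -0.7, -0.0, 0.0, -0.0
-40.0, -0.3, -0.7, -0.0, 0.0, -0.0
```

View pics/s2c.png

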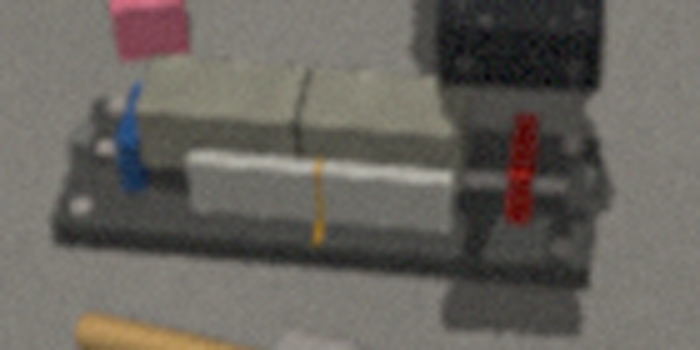

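View pics/wrist2b.png

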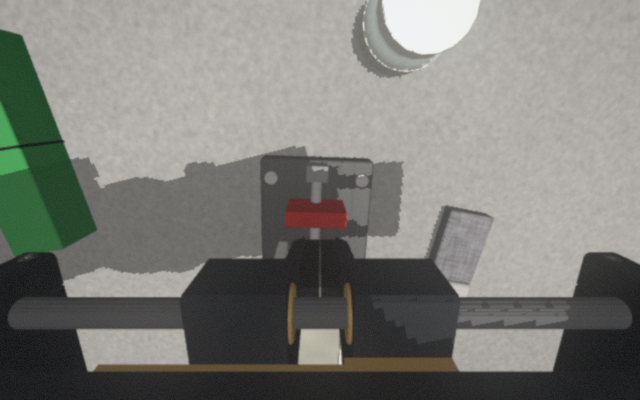

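The cradle, stops and prism look unchanged. Whether the force limit has been judged isn't reported, so I'll carry on carefully with the rest of the job.

```bash
python3 -m creep '[-38,-1,-2,1,0,2.5, -38,-1,-1,0,0,0, -38,-1,0,0,0,0, -38,-1,0,0,0,0, -38,-1,0,0,0,0]'; python3 stat.py; python3 - <<'E'
from plan import *
a=np.radians(73.4);d=np.array([np.cos(a),np.sin(a)]);m=np.array([.5218,-.0841])
plan([*(m-.130*d),.11],73.4,n=3)
E
```

```text
clock: 8.48
tool_pos: [0.4984, -0.1641, 0.1091]
eef_rot: [0.796, 0.606, 0.005, -0.002]
contact_force: [0.1, -1.1, 0.2]
opening: 0.007
t 8.48 y -83.31 x 0.46 z 109.05 mm | Fy -0.97 Fx 0.44 Fz 0.23 [ 0.0049  0.0088 -0.9999] M [-0.15  0.06 -0.03]
t 8.48 pos [ 0.4984 -0.1641  0.1091] rem shift tool [-46.66  -1.4   -1.4 ] turn [ 0.13 -0.56  1.16] F [ 0.14 -1.06  0.23] q [ 0.24  0.76 -0.    1.98 -0.02  0.39 -0.01] op 0.007
-40.0, -1.2, -1.2, 0.1, -0.6, 1.2
-6.7, -0.1, -0.1, 0.0, 0.0, -0.0
0.0, 0.0, -0.0, 0.0, 0.0, -0.0
```

```bash
python3 -m creep '[-28,0,0,0,-0.5,1, -22,0,0,0,0,0, 0,0,0,0,0,0]'; python3 stat.py;  python3 - <<'E'
from plan import *
a=np.radians(73.4);d=np.array([np.cos(a),np.sin(a)]);m=np.array([.5218,-.0841])
s=snap('wrist','wrist3.png')
plan([*(m-.127*d),.061],73.4,n=3)
E
```

```text
clock: 8.73
tool_pos: [0.4767, -0.2263, 0.1057]
eef_rot: [0.806, 0.592, -0.005, 0.001]
contact_force: [-0.3, 0.1, 1.0]
opening: 0.005
t 8.73 y -149.20 x -2.58 z 105.68 mm | Fy -0.02 Fx -0.27 Fz 1.00 [-0.0059 -0.0074 -1.    ] M [-0.06  0.08  0.02]
t 8.78 pos [ 0.4775 -0.2238  0.1055] rem shift tool [19.85  2.5  44.33] turn [-0.23  0.39 -0.73] F [-0.54 -0.53 -0.73] q [0.34 0.77 0.01 1.97 0.   0.4  0.04] op 0.003
17.9, 2.3, 40.0, -0.2, 0.4, -0.7
1.9, 0.2, 4.3, -0.0, -0.0, -0.0
0.0, 0.0, 0.0, -0.0, -0.0, -0.0
```

View pics/wrist3.png

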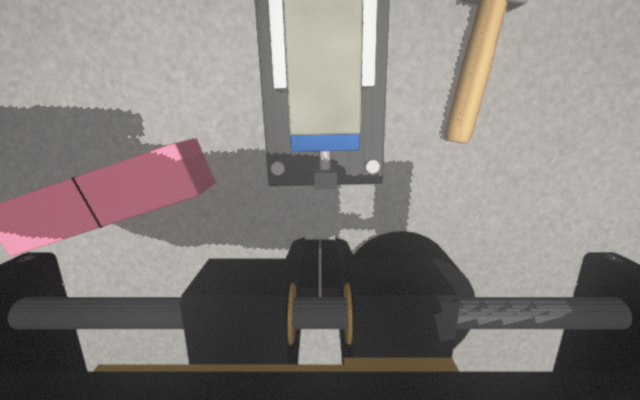

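The blue end of the base is at rows 150–185, with the prism hard against the blue stop at (325,142). The core is to the right at about (410,300), and the descent path is clear of it.

```bash
python3 -m creep '[16,2,3,0,0.4,-0.7, 4,0,0,0,0,0, 0,0,0,0,0,0]'>/dev/null; python3 stat.py; python3 -m creep '[0,0,18,0,0,0, 0,0,14,0,0,0, 0,0,0,0,0,0, 0,0,0,0,0,0]'>/dev/null; python3 stat.py
```

```text
t 9.03 y -121.94 x -0.98 z 100.22 mm | Fy 0.73 Fx 0.54 Fz -0.91 [-0.0056  0.0045 -1.    ] M [-0.1   0.1   0.01]
t 9.37 y -112.18 x -0.14 z 67.12 mm | Fy 0.21 Fx 0.08 Fz 0.88 [-0.0035  0.0083 -1.    ] M [-0.08  0.12 -0.  ]
```

```bash
python3 -m creep '[-1,0,4,0,-0.3,0, 0,0,2,0,-0.2,0, 0,0,0,0,0,0]'>/dev/null; python3 stat.py;python3 -m creep '[0,0,0,0,0,0, 0,0,0,0,0,0]'>/dev/null; python3 stat.py
```

```text
t 9.62 y -110.78 x 0.54 z 61.81 mm | Fy 0.06 Fx 1.11 Fz -0.18 [-4.5e-03 -3.0e-04 -1.0e+00] M [-0.07  0.06  0.02]
t 9.78 y -110.59 x 0.95 z 62.43 mm | Fy -0.26 Fx 0.21 Fz 0.23 [-3.5e-03 -9.0e-04 -1.0e+00] M [-0.    0.1  -0.01]
```

```bash
python3 -m creep '[2,0,1,0,0,0, 2,0,0,0,0,0]'>/dev/null; python3 stat.py;python3 -m creep '[1.2,0,0.5,0,0,0]'>/dev/null; python3 stat.py;python3 -m creep '[1,0,0,0,0,0]'>/dev/null; python3 stat.py;python3 -m creep '[1,0,0,0,0,0]'>/dev/null; python3 stat.py;python3 -m creep '[1,0,0,0,0,0]'>/dev/null; python3 stat.py;python3 -m creep '[1,0,0,0,0,0]'>/dev/null; python3 stat.py
```

```text
t 9.95 y -107.18 x 1.23 z 61.98 mm | Fy 0.27 Fx -0.71 Fz 0.46 [-0.0025 -0.0017 -1.    ] M [-0.02  0.08  0.02]
t 10.03 y -105.80 x 1.38 z 61.67 mm | Fy -0.33 Fx -0.34 Fz -0.52 [-0.002  -0.0018 -1.    ] M [-0.04  0.05 -0.02]
t 10.12 y -104.63 x 1.35 z 61.67 mm | Fy -0.27 Fx 0.34 Fz 0.00 [-0.002  -0.0017 -1.    ] M [-0.06  0.05  0.07]
t 10.20 y -103.49 x 1.34 z 61.70 mm | Fy -0.14 Fx -0.03 Fz -0.49 [-0.0019 -0.0017 -1.    ] M [-0.03  0.08 -0.03]
t 10.28 y -102.39 x 1.32 z 61.71 mm | Fy 0.36 Fx 0.26 Fz 0.09 [-0.0019 -0.0017 -1.    ] M [-0.05  0.12  0.06]
t 10.37 y -101.27 x 1.26 z 61.71 mm | Fy 0.51 Fx -0.32 Fz 0.09 [-0.002  -0.0017 -1.    ] M [-0.08  0.05  0.01]
```

```bash
python3 -m creep '[1,0,0,0,0,0]'>/dev/null; python3 stat.py;python3 -m creep '[1,0,0,0,0,0]'>/dev/null; python3 stat.py;python3 -m creep '[1,0,0,0,0,0]'>/dev/null; python3 stat.py;python3 -m creep '[1.5,0,0,0,0,0]'>/dev/null; python3 stat.py;python3 -m creep '[1.5,0,0,0,0,0]'>/dev/null; python3 stat.py
```

```text
t 10.45 y -100.18 x 1.27 z 61.70 mm | Fy -0.64 Fx 0.32 Fz -0.49 [-0.0019 -0.0017 -1.    ] M [-0.02  0.1  -0.04]
t 10.53 y -99.65 x 1.29 z 61.72 mm | Fy -3.52 Fx 0.75 Fz 0.74 [-0.002  -0.0024 -1.    ] M [-0.56  0.2  -0.01]
t 10.62 y -99.53 x 1.28 z 61.75 mm | Fy -2.68 Fx 0.02 Fz -0.12 [-0.0023 -0.0035 -1.    ] M [-0.55  0.21 -0.03]
t 10.70 y -98.99 x 1.30 z 61.75 mm | Fy -2.51 Fx -0.02 Fz -0.54 [-0.0024 -0.0046 -1.    ] M [-0.57  0.19 -0.06]
t 10.78 y -98.16 x 1.29 z 61.75 mm | Fy -2.35 Fx -0.10 Fz 0.25 [-0.0026 -0.0055 -1.    ] M [-0.58  0.21 -0.  ]
```

```bash
python3 -m creep '[2,0,0,0,0,0, 2,0,0,0,0.1,0, 2,0,0,0,0.1,0, 2,0,0,0,0.1,0, 2,0,0,0,0.1,0]'>/dev/null; python3 stat.py;python3 -m creep '[2,0,0,0,0,0, 2,0,0,0,0.1,0]'>/dev/null; python3 stat.py;python3 -m creep '[1.5,0,0,0,0,0]'>/dev/null; python3 stat.py
```

```text
t 11.20 y -88.54 x 1.03 z 61.71 mm | Fy -2.38 Fx -0.15 Fz -0.24 [-1.2e-03  3.0e-04 -1.0e+00] M [-0.51  0.15 -0.06]
t 11.37 y -84.06 x 0.84 z 61.70 mm | Fy -1.32 Fx -0.17 Fz 0.56 [-8.0e-04  2.4e-03 -1.0e+00] M [-0.61  0.24  0.01]
t 11.45 y -82.32 x 0.74 z 61.67 mm | Fy -2.65 Fx -0.44 Fz -0.46 [-9.0e-04  2.5e-03 -1.0e+00] M [-0.59  0.26  0.02]
```

```bash
python3 -m creep '[1.5,0,0,0,0,0]'>/dev/null; python3 stat.py;python3 -m creep '[1.5,0,0,0,0,0]'>/dev/null; python3 stat.py;python3 -m creep '[1.5,0,0,0,0,0]'>/dev/null; python3 stat.py;python3 -m creep '[1.5,0,0,0,0,0]'>/dev/null; python3 stat.py
```

```text
t 11.53 y -80.63 x 0.73 z 61.69 mm | Fy -2.96 Fx 0.01 Fz 0.01 [-9.0e-04  2.6e-03 -1.0e+00] M [-0.57  0.19 -0.02]
t 11.62 y -78.91 x 0.66 z 61.69 mm | Fy -2.35 Fx -0.13 Fz -0.63 [-0.001   0.0027 -1.    ] M [-0.59  0.19 -0.01]
t 11.70 y -77.26 x 0.60 z 61.70 mm | Fy -1.91 Fx 0.21 Fz 0.02 [-0.001   0.0026 -1.    ] M [-0.63  0.21  0.01]
t 11.78 y -77.06 x 0.42 z 61.72 mm | Fy -8.64 Fx 0.24 Fz -0.48 [-0.0018  0.001  -1.    ] M [-1.77  0.58  0.09]
```

```bash
python3 -m creep '[2,0,0,0,0.2,0]'>/dev/null; python3 stat.py;python3 -m creep '[2.6,0,0,0,0.2,0]'>/dev/null; python3 stat.py;python3 -m creep '[3.0,0,0,0,0.3,0]'>/dev/null; python3 stat.py;python3 -m creep '[3.4,0,0,0,0.3,0]'>/dev/null; python3 stat.py
```

```text
t 11.87 y -77.03 x 0.12 z 61.74 mm | Fy -8.08 Fx 0.68 Fz -0.66 [-0.002   0.0019 -1.    ] M [-1.65  0.59 -0.07]
t 11.95 y -76.98 x -0.24 z 61.71 mm | Fy -9.48 Fx -0.02 Fz -0.58 [-0.0025  0.0025 -1.    ] M [-1.85  0.65  0.04]
t 12.03 y -76.96 x -0.50 z 61.73 mm | Fy -8.93 Fx 0.54 Fz -0.47 [-0.0024  0.0042 -1.    ] M [-1.94  0.54  0.03]
t 12.12 y -76.96 x -0.66 z 61.75 mm | Fy -9.80 Fx -0.13 Fz -0.35 [-0.0022  0.0054 -1.    ] M [-2.1   0.61  0.01]
```

```bash
python3 -m creep '[4,0,0,0,0.2,0]'>/dev/null; python3 stat.py;python3 -m creep '[4.2,0,0,0,0.2,0]'>/dev/null; python3 stat.py;python3 -m creep '[4.4,0,0,0,0.2,0]'>/dev/null; python3 stat.py;python3 -m creep '[4.6,0,0,0,0.2,0]'>/dev/null; python3 stat.py;python3 -m creep '[4.6,0,0,0,0.2,0]'>/dev/null; python3 stat.py
```

```text
t 12.20 y -76.92 x -0.74 z 61.82 mm | Fy -11.20 Fx 0.33 Fz -0.84 [-0.0024  0.0045 -1.    ] M [-2.43  0.69  0.06]
t 12.28 y -76.94 x -0.93 z 61.83 mm | Fy -11.56 Fx -0.05 Fz -0.49 [-0.0031  0.0032 -1.    ] M [-2.38  0.68  0.12]
t 12.37 y -76.96 x -1.08 z 61.89 mm | Fy -10.97 Fx 0.66 Fz -1.54 [-0.0037  0.0016 -1.    ] M [-2.42  0.69  0.13]
t 12.45 y -77.03 x -1.25 z 61.92 mm | Fy -12.36 Fx 0.60 Fz -0.20 [-4.4e-03 -2.0e-04 -1.0e+00] M [-2.45  0.76  0.2 ]
t 12.53 y -77.09 x -1.30 z 61.98 mm | Fy -12.29 Fx 0.63 Fz -0.81 [-0.005  -0.0021 -1.    ] M [-2.43  0.63  0.12]
```

Step 2 held over 8 N for about 0.6 s, peaking near 12 N. By feel d is about 11.3 mm, so the red-end contact should come near y = 104 and the prism should be centred when the tool reads y ≈ 92.7. Retreating now, with up as negative tz this time.

```bash
python3 -m creep '[-5,0,0,0,0,0, -10,0,0,0,0,0, -5,0,-5,0,0,0, 0,0,-20,0,0,0, 0,0,-22,0,0,0]'>/dev/null; python3 stat.py; python3 - <<'E'
from plan import *
a=np.radians(73.4);d=np.array([np.cos(a),np.sin(a)]);m=np.array([.5218,-.0841])
plan([*(m+.125*d),.115],73.4,n=3)
E
```

```text
t 12.95 y -96.47 x -4.19 z 107.19 mm | Fy 0.52 Fx 0.46 Fz 0.06 [-0.0122  0.003  -0.9999] M [-0.02  0.03 -0.01]
t 12.95 pos [ 0.4902 -0.1754  0.1072] rem shift tool [221.51   1.03  -7.99] turn [-0.72  0.04 -0.79] F [0.58 0.36 0.06] q [ 0.24  0.77  0.02  1.98 -0.03  0.4  -0.02] op 0.003
40.0, 0.2, -1.4, -0.7, 0.0, -0.8
40.0, 0.8, -1.4, -0.0, 0.0, 0.0
40.0, 0.7, -1.5, -0.0, 0.0, 0.0
```

```bash
python3 -m creep '[38,1,-2,-0.7,0,-0.8, 38,1,-1,0,0,0, 38,1,0,0,0,0, 38,1,0,0,0,0, 30,1,0,0,0,0]'>/dev/null; python3 stat.py; python3 - <<'E'
from plan import *
a=np.radians(73.4);d=np.array([np.cos(a),np.sin(a)]);m=np.array([.5218,-.0841])
plan([*(m+.125*d),.105],73.4,n=3)
E
```

```text
t 13.37 y 82.61 x 6.27 z 116.60 mm | Fy 0.07 Fx -0.04 Fz 1.16 [ 0.0087 -0.0023 -1.    ] M [ 0.03  0.1  -0.01]
t 13.37 pos [ 0.5514 -0.0067  0.1166] rem shift tool [42.27 -7.14 11.56] turn [ 0.52 -0.02 -1.03] F [-0.02  0.08  1.16] q [-0.12  0.77  0.08  1.91 -0.12  0.45 -0.27] op 0.003
40.0, -6.8, 10.9, 0.5, -0.0, -1.0
2.3, -0.3, 0.7, 0.0, -0.0, -0.0
-0.0, 0.0, -0.0, 0.0, -0.0, -0.0
```

```bash
python3 -m creep '[24,-4,3,0.5,0,-1, 10,-2,3,0,0,0, 4,0,0,0,0,0, 0,0,0,0,0,0]'>/dev/null; python3 stat.py; python3 - <<'E'
from plan import *
s=snap('wrist','wrist4.png');np.savez('pics/wrist4.npz',intrinsics=s['intrinsics'],extrinsics=s['extrinsics'])
s=snap('scene','scene4.png')
a=np.radians(73.4);d=np.array([np.cos(a),np.sin(a)]);m=np.array([.5218,-.0841])
plan([*(m+.125*d),.061],73.4,n=3)
E
```

```text
t 13.70 y 134.80 x -1.11 z 111.67 mm | Fy 0.16 Fx 0.56 Fz -0.61 [ 0.004   0.0103 -0.9999] M [-0.06  0.05 -0.01]
t 13.8 pos [0.5588 0.0428 0.1117] rem shift tool [-7.63  0.71 50.61] turn [ 0.04 -0.52  0.69] F [ 0.32 -0.71  0.55] q [-0.2   0.79  0.07  1.88 -0.13  0.47 -0.31] op 0.007
-6.0, 0.6, 40.0, 0.0, -0.5, 0.7
-1.5, 0.1, 10.6, 0.0, -0.0, -0.0
-0.0, 0.0, 0.0, 0.0, -0.0, -0.0
```

View pics/wrist4.png

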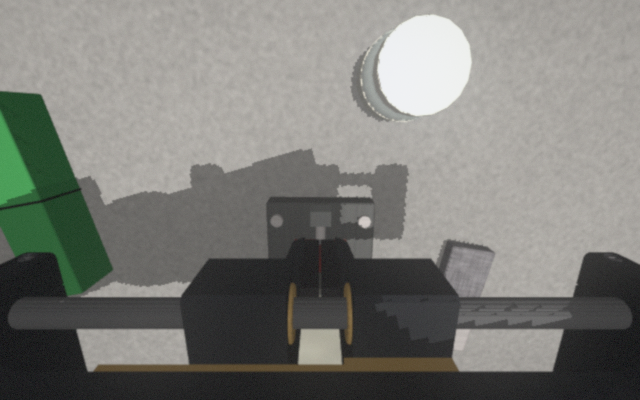

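The fingers are again above the base at the red end, near (320,240). The jar and brush haven't moved. I'll descend at y ≈ 127.

```bash
python3 -m creep '[-5,0,18,0,-0.5,0.7, 0,0,18,0,0,0, 0,0,5,0,0,0, 0,0,0,0,0,0]'>/dev/null; python3 stat.py; python3 -m creep '[0,0,0,0,0,0, 0,0,0,0,0,0]'>/dev/null; python3 stat.py
```

```text
t 14.13 y 117.54 x 1.95 z 71.11 mm | Fy -0.09 Fx -0.02 Fz -0.42 [ 0.0023 -0.0052 -1.    ] M [-0.12  0.08  0.01]
t 14.30 y 114.46 x 2.51 z 71.74 mm | Fy 0.43 Fx 0.28 Fz -0.43 [ 0.0017 -0.0068 -1.    ] M [-0.05  0.09 -0.  ]
```

```bash
python3 -m creep '[1,0,6,0,0.5,0, 1,0,4,0,0.4,0, 0,0,1,0,0,0, 0,0,0,0,0,0]'>/dev/null; python3 stat.py; python3 -m creep '[0,0,0,0,0,0, 0,0,0,0,0,0]'>/dev/null; python3 stat.py
```

```text
t 14.63 y 116.02 x 4.16 z 61.88 mm | Fy -0.49 Fx 0.33 Fz 1.57 [ 0.0106  0.0097 -0.9999] M [-0.05  0.09  0.01]
t 14.80 y 116.25 x 4.22 z 61.97 mm | Fy 0.63 Fx 1.00 Fz 0.57 [ 0.0108  0.0101 -0.9999] M [-0.08  0.07  0.02]
```

```bash
python3 -m creep '[-2.5,-1,0.5,0,0,0, -2.5,-1,0,0,0,0, -1.5,0,0,0,0,0]'>/dev/null; python3 stat.py; python3 -m creep '[-1,0,0,0,0,0]'>/dev/null; python3 stat.py; python3 -m creep '[-0.8,0,0,0,0,0]'>/dev/null; python3 stat.py; python3 -m creep '[-0.8,0,0,0,0,0]'>/dev/null; python3 stat.py
```

```text
t 15.05 y 110.18 x 1.96 z 61.56 mm | Fy 0.58 Fx 0.19 Fz 0.88 [ 0.0115  0.0104 -0.9999] M [-0.08  0.11 -0.01]
t 15.13 y 108.86 x 1.85 z 61.59 mm | Fy -0.70 Fx 0.33 Fz -0.09 [ 0.0114  0.0102 -0.9999] M [-0.07  0.13 -0.01]
t 15.22 y 107.75 x 1.77 z 61.62 mm | Fy 0.60 Fx -0.25 Fz -0.36 [ 0.0112  0.0101 -0.9999] M [-0.14  0.08 -0.01]
t 15.30 y 106.77 x 1.76 z 61.63 mm | Fy -0.34 Fx 0.62 Fz 0.11 [ 0.0112  0.01   -0.9999] M [-0.09  0.12 -0.02]
```

```bash
python3 -m creep '[-0.7,0,0,0,0,0]'>/dev/null; python3 stat.py; python3 -m creep '[-0.7,0,0,0,0,0]'>/dev/null; python3 stat.py; python3 -m creep '[-0.6,0,0,0,0,0]'>/dev/null; python3 stat.py; python3 -m creep '[-0.6,0,0,0,0,0]'>/dev/null; python3 stat.py; python3 -m creep '[-0.6,0,0,0,0,0]'>/dev/null; python3 stat.py
```

```text
t 15.38 y 105.92 x 1.80 z 61.64 mm | Fy -0.10 Fx 0.77 Fz -0.14 [ 0.0113  0.01   -0.9999] M [-0.07  0.1   0.02]
t 15.47 y 105.15 x 1.83 z 61.66 mm | Fy 0.19 Fx -0.21 Fz -0.44 [ 0.0114  0.01   -0.9999] M [-0.01  0.11  0.03]
t 15.55 y 104.45 x 1.86 z 61.65 mm | Fy -0.07 Fx 1.00 Fz -0.58 [ 0.0115  0.01   -0.9999] M [-0.04  0.1   0.  ]
t 15.63 y 104.26 x 1.87 z 61.64 mm | Fy 2.04 Fx -0.61 Fz 0.21 [ 0.0117  0.0105 -0.9999] M [0.29 0.08 0.03]
t 15.72 y 104.26 x 1.88 z 61.69 mm | Fy 2.06 Fx 0.17 Fz 0.25 [ 0.0121  0.0112 -0.9999] M [ 0.24 -0.01 -0.02]
```

```bash
python3 -m creep '[-2,0,0,0,-0.1,0, -2,0,0,0,-0.1,0, -2,0,0,0,-0.1,0, -2,0,0,0,-0.1,0]'>/dev/null; python3 stat.py; python3 -m creep '[-1.2,0,0,0,0,0]'>/dev/null; python3 stat.py; python3 -m creep '[-1.0,0,0,0,0,0]'>/dev/null; python3 stat.py
```

```text
t 16.05 y 99.02 x 2.35 z 61.65 mm | Fy 2.16 Fx 0.86 Fz -0.90 [ 0.0128  0.0074 -0.9999] M [ 0.45 -0.1   0.05]
t 16.13 y 97.89 x 2.42 z 61.66 mm | Fy 3.14 Fx 0.18 Fz 0.20 [ 0.013   0.0074 -0.9999] M [ 0.39 -0.12  0.04]
t 16.22 y 96.91 x 2.51 z 61.66 mm | Fy 2.32 Fx 0.38 Fz -0.53 [ 0.0133  0.0075 -0.9999] M [ 0.4  -0.07  0.  ]
```

```bash
python3 -m creep '[-1,0,0,0,0,0]'>/dev/null; python3 stat.py; python3 -m creep '[-1,0,0,0,0,0]'>/dev/null; python3 stat.py; python3 -m creep '[-1,0,0,0,0,0]'>/dev/null; python3 stat.py
```

```text
t 16.30 y 95.90 x 2.55 z 61.65 mm | Fy 2.49 Fx -0.41 Fz -1.68 [ 0.0135  0.0076 -0.9999] M [ 0.39 -0.12  0.06]
t 16.38 y 94.85 x 2.59 z 61.66 mm | Fy 2.97 Fx -0.01 Fz -0.02 [ 0.0136  0.0077 -0.9999] M [ 0.39 -0.13  0.02]
t 16.47 y 93.79 x 2.58 z 61.64 mm | Fy 2.79 Fx 0.66 Fz -0.58 [ 0.0136  0.0078 -0.9999] M [ 0.45 -0.1   0.01]
```

```bash
python3 -m creep '[-0.6,0,0,0,0,0]'>/dev/null; python3 stat.py; python3 -m creep '[-0.4,0,0,0,0,0]'>/dev/null; python3 stat.py
```

```text
t 16.55 y 92.96 x 2.63 z 61.67 mm | Fy 2.56 Fx -0.26 Fz -0.34 [ 0.0137  0.0077 -0.9999] M [ 0.39 -0.08 -0.03]
t 16.63 y 92.45 x 2.62 z 61.65 mm | Fy 1.76 Fx 0.05 Fz -1.03 [ 0.0137  0.0077 -0.9999] M [ 0.4  -0.14  0.05]
```

Stopped at y = 92.45 against a target of 92.85, which puts the prism at about −0.4 mm. Backing off straight and then up (negative tz).

```bash
python3 -m creep '[4,0,0,0,0,0, 8,0,0,0,0,0, 8,0,-2,0,0,0, 3,0,-20,0,0,0, 0,0,-30,0,0,0]'>/dev/null; python3 stat.py; python3 -m creep '[20,0,-38,0,0,0, 20,0,-38,0,0,0, 20,0,-38,0,0,0, 0,0,0,0,0,0]'>/dev/null; python3 stat.py; python3 - <<'E'
from h import *
for n in ['wrist','scene','top']:
    s=snap(n,n+'5.png');np.savez('pics/%s5.npz'%n,intrinsics=s['intrinsics'],extrinsics=s['extrinsics'])
E
```

```text
t 17.05 y 113.15 x -1.79 z 110.28 mm | Fy -0.09 Fx 0.88 Fz 0.85 [-7.0e-04  3.6e-03 -1.0e+00] M [-0.06  0.11  0.01]
t 17.38 y 175.21 x -0.33 z 230.68 mm | Fy 0.52 Fx 1.03 Fz 0.16 [ 0.0012  0.0032 -1.    ] M [-0.04  0.03 -0.04]
```

View pics/wrist5.png

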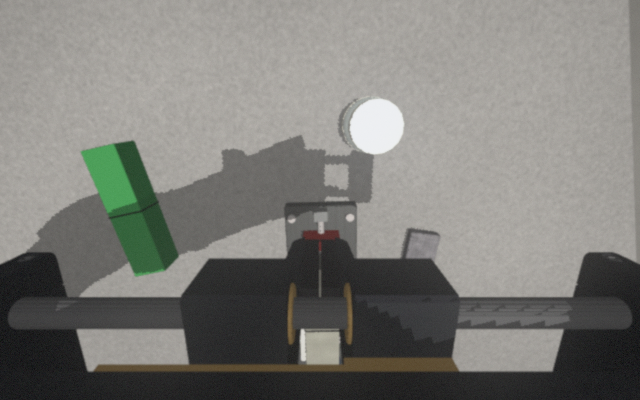

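View pics/scene5.png

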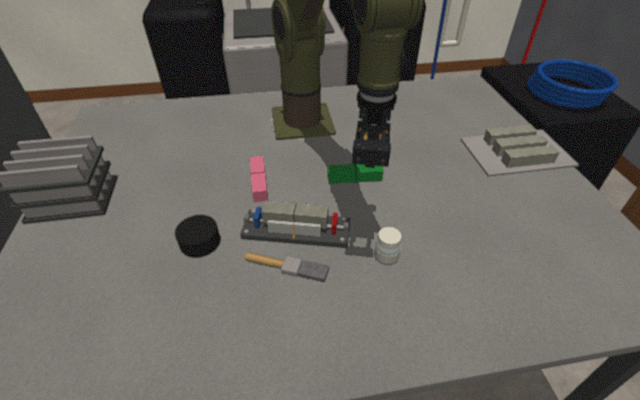

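I'll verify the middle with the wrist camera from above the blue end, where that side of the cradle isn't hidden.

```bash
python3 -m creep '[-38,0,0,0,0,0, -38,0,0,0,0,0, -38,0,0,0,0,0, -38,0,0,0,0,0, -38,0,0,0,0,0]'>/dev/null; python3 stat.py; python3 -m creep '[-36,0,0,0,0,0, -36,0,0,0,0,0, -20,0,0,0,0,0, -10,0,0,0,0,0, 0,0,0,0,0,0]'>/dev/null; python3 stat.py; python3 - <<'E'
from h import *
for n in ['wrist','top']:
    s=snap(n,n+'6.png');np.savez('pics/%s6.npz'%n,intrinsics=s['intrinsics'],extrinsics=s['extrinsics'])
E
```

```text
t 17.95 y -21.09 x -15.04 z 215.30 mm | Fy -0.74 Fx 0.98 Fz 0.74 [-0.0299  0.0017 -0.9996] M [-0.13 -0.   -0.03]
t 18.37 y -145.07 x -28.87 z 207.24 mm | Fy -1.25 Fx 0.63 Fz -0.13 [-5.690e-02  7.000e-04 -9.984e-01] M [-0.05 -0.01 -0.01]
```

View pics/wrist6.png

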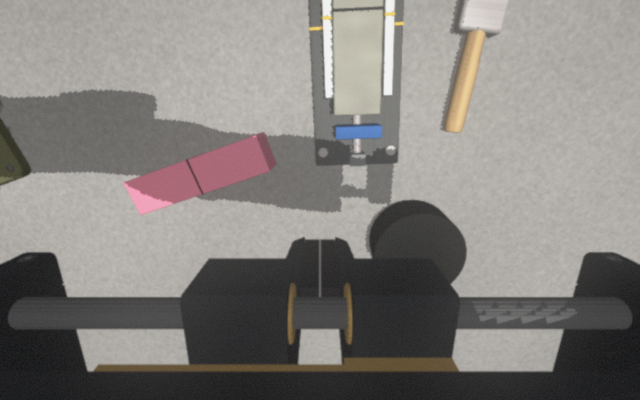

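The black line (358,9) and the yellow marks (328,18) and (390,14) are at the picture's edge. I'll move back 45 mm and correct the tilt for a better view.

```bash
python3 - <<'E'
from plan import *
a=np.radians(73.4);d=np.array([np.cos(a),np.sin(a)]);m=np.array([.5218,-.0841])
plan([*(m-.190*d),.2],73.4,n=3)
E
python3 -m creep '[-16,6,0,-2,2,0, -16,6,0,-1,1,0, -8,6,0,0,0,0, 0,3,0,0,0,0, 0,0,0,0,0,0]'>/dev/null; python3 stat.py; python3 - <<'E'
from h import *
for n in ['wrist','top']:
    s=snap(n,n+'7.png');np.savez('pics/%s7.npz'%n,intrinsics=s['intrinsics'],extrinsics=s['extrinsics'])
E
```

```text
t 18.47 pos [ 0.4543 -0.2117  0.2074] rem shift tool [-47.5   29.95   6.53] turn [-3.09  0.83 -1.63] F [-0.09  0.04 -0.44] q [ 0.27  0.6   0.1   1.93 -0.06  0.67  0.09] op 0.006
-40.0, 25.2, 5.5, -3.1, 0.8, -1.6
-7.6, 4.5, 1.2, 0.0, 0.0, -0.0
-0.0, -0.0, -0.0, 0.0, 0.0, -0.0
t 18.88 y -172.59 x -7.90 z 203.01 mm | Fy -0.24 Fx -0.21 Fz -0.06 [ 0.0071  0.0452 -0.999 ] M [-0.06  0.07 -0.04]
```

View pics/wrist7.png

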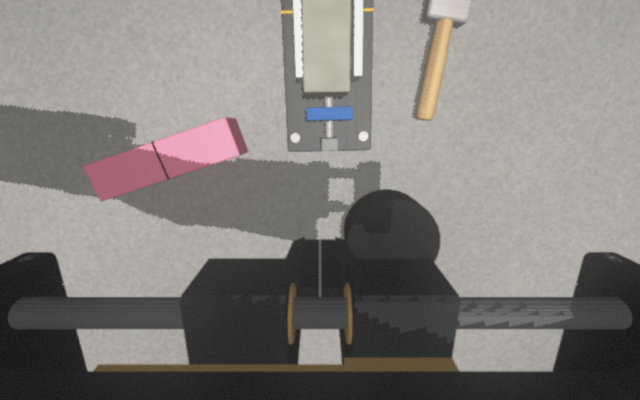

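```bash
python3 -m creep '[25,0,0,0,-1,0, 25,0,0,0,0,0, 20,0,0,0,0,0, 5,0,0,0,0,0, 0,0,0,0,0,0]'>/dev/null; python3 stat.py; python3 - <<'E'
from h import *
for n in ['wrist','top']:
    s=snap(n,n+'8.png');np.savez('pics/%s8.npz'%n,intrinsics=s['intrinsics'],extrinsics=s['extrinsics'])
a=cv2.imread('pics/wrist8.png')[20:250,240:420];cv2.imwrite('pics/w8c.png',cv2.resize(a,None,fx=2.6,fy=2.6,interpolation=cv2.INTER_CUBIC))
E
```

```text
t 19.40 y -90.26 x -7.94 z 205.21 mm | Fy -0.27 Fx -0.15 Fz 0.27 [-8.000e-04  2.830e-02 -9.996e-01] M [-0.08  0.11  0.03]
```

View pics/w8c.png

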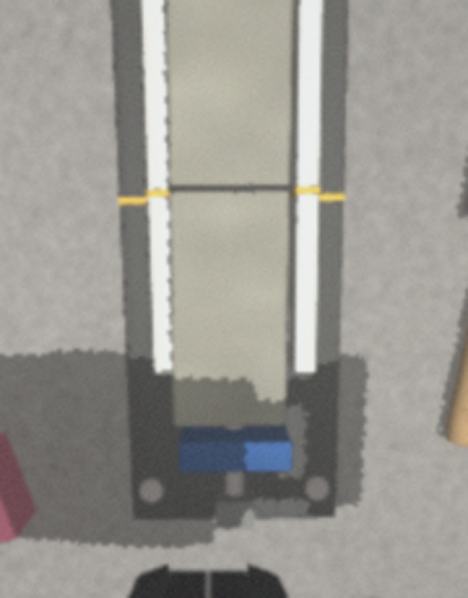

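A good view: the black line is at crop row 188 and the yellow fence marks at rows 189–193. Now measuring it properly.

```bash
cat > meas.py <<'E'
from h import *
import sys
n=sys.argv[1]
s=dict(np.load(f'pics/wrist{n}.npz')); im=cv2.imread(f'pics/wrist{n}.png'); hsv=cv2.cvtColor(im,cv2.COLOR_BGR2HSV)
y0,y1,x0,x1=[int(v) for v in sys.argv[2:6]]
msk=cv2.inRange(hsv,(18,90,120),(32,255,255)); msk[:y0]=0;msk[y1:]=0;msk[:,:x0]=0;msk[:,x1:]=0
g=cv2.cvtColor(im,cv2.COLOR_BGR2GRAY).astype(float)
a=np.radians(73.4);d=np.array([np.cos(a),np.sin(a)]);m=np.array([.5218,-.0841])
loc=lambda p:(((p[:2]-m)@d*1e3).round(2),((p[:2]-m)@[d[1],-d[0]]*1e3).round(2))
b=hsv[:,:,1].astype(float)
pts=[]
for c in range(x0,x1):
    r=np.where(msk[:,c]>0)[0]
    if len(r):
        rr=np.arange(r.min()-2,r.max()+3); w=np.clip(b[rr,c]-60,0,None); row=(w*rr).sum()/w.sum()
        print('yel',c,row.round(2),'z56',loc(ray(s,(c,row),.056)),'z20',loc(ray(s,(c,row),.02)))
for c in range(int(sys.argv[6]),int(sys.argv[7]),3):
    seg=g[y0:y1,c]; i=seg.argmin(); rr=np.arange(max(i-3,0),min(i+4,len(seg))); bg=max(seg[rr[0]],seg[rr[-1]]); w=np.clip(bg-10-seg[rr],0,None)
    row=y0+(w*rr).sum()/w.sum(); print('blk',c,row.round(2),'z78',loc(ray(s,(c,row),.078)))
E
python3 meas.py 8 84 104 284 375 307 350
```

```text
yel 286 96.72 z56 (np.float64(-1.63), np.float64(-39.55)) z20 (np.float64(0.79), np.float64(-43.61))
yel 287 96.74 z56 (np.float64(-1.67), np.float64(-38.62)) z20 (np.float64(0.75), np.float64(-42.58))
yel 288 96.66 z56 (np.float64(-1.6), np.float64(-37.7)) z20 (np.float64(0.82), np.float64(-41.53))
yel 289 96.7 z56 (np.float64(-1.65), np.float64(-36.77)) z20 (np.float64(0.77), np.float64(-40.5))
yel 290 96.73 z56 (np.float64(-1.69), np.float64(-35.85)) z20 (np.float64(0.73), np.float64(-39.46))
yel 291 96.72 z56 (np.float64(-1.69), np.float64(-34.92)) z20 (np.float64(0.73), np.float64(-38.42))
yel 292 96.71 z56 (np.float64(-1.69), np.float64(-34.0)) z20 (np.float64(0.73), np.float64(-37.39))
yel 293 96.71 z56 (np.float64(-1.7), np.float64(-33.07)) z20 (np.float64(0.72), np.float64(-36.35))
yel 294 96.67 z56 (np.float64(-1.67), np.float64(-32.14)) z20 (np.float64(0.75), np.float64(-35.31))
yel 295 96.61 z56 (np.float64(-1.63), np.float64(-31.22)) z20 (np.float64(0.8), np.float64(-34.27))
yel 296 94.95 z56 (np.float64(-0.18), np.float64(-30.25)) z20 (np.float64(2.42), np.float64(-33.1
[... 2897 characters left out ...]
p.float64(0.49), np.float64(-13.89))
blk 316 91.94 z78 (np.float64(0.48), np.float64(-11.33))
blk 319 91.93 z78 (np.float64(0.46), np.float64(-8.78))
blk 322 91.98 z78 (np.float64(0.4), np.float64(-6.22))
blk 325 91.93 z78 (np.float64(0.41), np.float64(-3.67))
blk 328 91.95 z78 (np.float64(0.37), np.float64(-1.11))
blk 331 92.06 z78 (np.float64(0.26), np.float64(1.44))
blk 334 91.95 z78 (np.float64(0.32), np.float64(4.0))
blk 337 92.07 z78 (np.float64(0.19), np.float64(6.55))
blk 340 91.81 z78 (np.float64(0.38), np.float64(9.1))
blk 343 91.8 z78 (np.float64(0.35), np.float64(11.65))
blk 346 91.8 z78 (np.float64(0.33), np.float64(14.21))
blk 349 91.85 z78 (np.float64(0.26), np.float64(16.76))
```

The wrist camera puts the mark at +0.97 mm on the fences and +1.0 mm on the base, and the black line at +0.38 mm. So the prism is about −0.6 mm off the mark; by feel it was −0.4 mm. Both are inside ±1.5 mm. A quick check of the bystanders, then I'll hand in.

```bash
python3 - <<'E'
from h import *
s=snap('scene','scene9.png')
a=cv2.imread('pics/scene0.png').astype(int);b=cv2.imread('pics/scene9.png').astype(int)
for n,(x,y) in dict(brush=(294,265),core=(196,235),jar=(387,243)).items():
    A=a[y-30:y+30,x-45:x+45].astype(np.float32).mean(2);B=b[y-30:y+30,x-45:x+45].astype(np.float32).mean(2)
    print(n,find_in(n,'scene')[0], 'phase shift',cv2.phaseCorrelate(A,B,cv2.createHanningWindow((90,60),cv2.CV_32F)))
print(get_state()['clock'], finish_job())
E
```

```text
brush {'xy': [296.5, 266.9], 'score': 0.65} phase shift ((0.08235313264183475, 0.006632168434204999), 1.013699312210083)
core {'xy': [198.9, 234.3], 'score': 0.8} phase shift ((0.02039209707874079, -0.15563925272654444), 1.1742673975450022)
jar {'xy': [386.6, 245.5], 'score': 0.95} phase shift ((0.040348461357339716, -0.06442215622170266), 0.9488433057290536)
the job is handed in; nothing more can be done
19.7 None
```

The prism was bedded and centred, but **the run very likely counts as failed because of my mistake**. After the first push I typed a downward shift of 10 mm where I meant to lift. The fingertips pressed on the red stop and the wrist reading reached about 181 N, over the 120 N limit. I lifted off at once and saw nothing moved or damaged in the pictures. No verdict was reported.

**What I did, all by pushing with shut fingers:**
- **Against the blue stop:** I pushed the red end until the prism bore on the blue stop with 10–11.6 N for over half a second. The picture confirmed the contact.
- **Against the red stop:** I pushed the blue end until it bore on the red stop with about 9–12 N for about 0.6 s.
- **Back to the mark:** I tapped the red end back about 11.8 mm. By feel, half the travel between the stops was 11.4 mm.
- **Hand-in:** I handed in at 19.7 s with the tool well clear.

**Last checks:**
- **Position:** the black line is about 0.6 mm to the blue side of the yellow mark by wrist camera, and about 0.4 mm by feel. Both are within 1.5 mm.
- **Push force:** the highest reading while pushing the prism was about 12.4 N, under the 20 N limit.
- **Brush, jar and core:** comparing pictures from start to end, none shifted by more than 0.2 pixels. The network's own positions differ by up to about 3 pixels, which I put down to its scatter.

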